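# Put the weight away and walk the sticking shutter shut

### The arm

A 6-joint arm with a two-finger parallel gripper is mounted at the origin on a cart in front of the work surface, level with it; the furniture and walls round the work are solid. World frame = base frame: x ahead of the robot, y to its left, z up, the work surface at z = 0. Lengths are in m, angles in rad, forces in N, time in s.
With the tool pointing down it reaches from about 0.275 to 1 m from the base axis. Payload 8.4 kg.
Tool frame: the origin (TCP) lies midway between the tips of the shut fingers; the grasp point (between the pads) lies 19 mm behind it (robot.grip_depth is the distance from the TCP to the grasp point, in m); z points along the fingers, y is the line along which they close (so a half turn about z gives the same grasp; the last joint's range is limited). The gripper opens to 85 mm and grips with 20 to 120 N. Pads are 22 mm wide; open, the fingers measure 114 mm over their backs; the gripper's body (76 mm by 85 mm) begins 54 mm behind the grasp point. The pads swing forward as they close: fully open they stand 13 mm farther back than shut.
Start: joints at [1.312, 0.353, 1.633, -0, 1.155, -0.002], TCP at [0.159, 0.605, 0.231] pointing down, gripper open.
Joint ranges: [-2.63, 2.63], [-0.92, 2.1], [0.06, 2.66], [-1.3, 4.44], [0, 2.69], [-3.02, 3.02]. Speed limits (rad/s): [2.22, 2.22, 2.79, 3.14, 3.14, 3.14].

### API

Orientations are given as a unit quaternion [x, y, z, w].
In Python, from bench import robot gives the robot as it stands.
- The arm moves only by the shell command python3 -m creep 'ROWS' [FORCE]. ROWS is a JSON object whose one key "rows" holds a list of rows, each an object of numbers: "fingers": the finger opening in mm, from 0 to 85.4; "dx", "dy", "dz": the shift along the tool's x, y, z in units of 40 mm (1.0 is 40 mm); "wx", "wy", "wz": the turn, a rotation vector about the tool's x, y, z in units of 6 degrees (1.0 is 6 degrees). In form: {"rows": [{"fingers": .., "dx": .., "dy": .., "dz": .., "wx": .., "wy": .., "wz": ..}, ...]}. A call has 1 to 20 rows; each row shifts and turns the commanded pose from where the row before left it, along the tool's axes as they then stand; what a row does not reach is not made up. A row lasts 1/8 s, in which the tool goes at most 62.5 mm and 10.7 degrees, less where a joint would pass 70% of its speed; a pose out of reach is approached as far as the arm can. A call is refused whole if a number of a shift passes 1 or a number of a turn 1, either way. A call with a gripper value outside its range is refused whole. The fingers move at their own pace and stop on an object; FORCE is the grip in N (left out, the last holds). Time passes only in rows, so rows that do not move let the fingers close. It gives the time, the measured TCP pose, the force, the opening and the grip force at its end, in the units of the state.
- robot.sense(): the state, without advancing time (a new reading comes with each control period).
- robot.snapshot(name): name is "side" or "top" or "wrist"; returns (picture, depth): 420x560x3 uint8, blue, green, red; 420x560 float32, m along the optical axis (not along the pixel's ray), 0 where there is no reading.
- robot.get_calibration(name): a dict with "intrinsics" (3x3 intrinsics, pixels), "k1" (the pictures are not rectified: a ray, as slopes to the right and down, at radius r is drawn at 1 + k1 r^2 times it, then the intrinsics apply), "camera_from_world" (4x4, takes a point from world to camera coordinates); the wrist camera has in their place "T_tool_cam" (4x4, takes a point from camera to tool coordinates, whose origin is the TCP and whose axes are the flange's). Camera axes: x right, y down, z forward; pixel columns grow to the right and rows downward; lengths in m; the calibration is good to about 2 mm. A picture is of the moment at which its call begins: read the wrist's pose just before it. get_calibration takes no time and is no camera call.
- robot.finish_job(): hands the job in; it is judged then, once.
Trained networks look in the newest picture that a camera, given by its name, has taken for a name from the list of things; names that differ only in an ending like _2 or _b are one class to them, and where a whole thing is asked for, a point or a joint stands for the part that bears it (a point fixed in the world has none). Each returns a list of dicts, best first, with "conf" (0 to 1); they miss things now and then, are a little off and sometimes report something else, mostly with a low value. They report only what shows in the picture. A call takes as long as a camera call. They do not tell look-alikes from the thing itself.
- robot.look_for(camera, target): "bbox" ([centre column, centre row, width, height] in pixels, round what is visible of it).
The state is a dict: "time_s": time; "qpos": joint angles; "joint_vel": joint speeds; "effort": joint torques, N m; "tcp_pos": TCP position; "eef_rot": TCP orientation; "wrist_force": force on the tool from outside, world axes, zero at the start; "ft_torque": the same for the moment, N m; "gripper_width": finger opening in m; "finger_force": force on a finger pad.
Only numpy, scipy, OpenCV 4.12 (cv2) and the standard library are available. Lean on these libraries where they do the work, as an engineer would, in place of code of your own. Each camera call takes 0.05 s, during which the arm holds its last target. There are 200 camera calls.

### The job

Put the small brass weight away in the open compartment of the wooden case, then close the case's sliding shutter over it, fully home against the far wall at both ends. The shutter is a loose fit in sticky grooves and jams askew as soon as one end gets too far ahead, so feel your way with alternate pushes at its two knobs and never force it: keep every push under 25 N.

Things in the scene. Friction and masses are not known exactly. Their poses are not given: they have to be found in the camera images.
- case: Fixed wooden case, 180 (x) x 330 (y) x 78 mm high; origin: centre of its underside. Its x points from near to far wall (closing direction), y left along the shutter. Front deck (x -90 to 25, top z 57 mm) carries the open shutter; the compartment lies behind it. Side grooves run along x; their lips (top z 78) cover the shutter's ends from 122 mm out. Shutter's stop: far wall's inner face, x = 80 mm
- compartment (a point): Centre of the floor of the case's compartment, 10 mm above the case's underside and 52.5 mm behind the case's origin; the compartment is 55 mm (x) x 224 mm (y), 48 mm deep below the shutter, with the open shutter covering at most the nearest 4 mm of it
- shutter: Loose wooden panel 75 (x) x 260 (y) x 10 mm, about 0.3 kg, held down by the lips; origin: centre of its underside, 58 mm above the case's. Side play of 1.5 to 3 mm in all, never the same: one knob can lead by 4 to 8 mm, then corners wedge and pushing that end jams it; the other frees it. Sliding takes 2 to 6 N. Starts at x -18 to -10 mm in the case's frame; closed at x = 42.5 mm
- left_knob (a point): Foot, on the shutter's top face (68 mm above the case's underside), of the round upright wooden knob 95 mm left (+y) of the shutter's middle; knob 22 mm across, 26 mm tall. A push here that meets more than about 8 N finds the shutter wedged, or home
- right_knob (a point): The same for the like knob 95 mm right (-y) of the middle
- brass_weight: Small brass balance weight, a round body with a narrower round head, 26 mm across, 43 mm tall, standing upright on the bench left or right of the case; origin at the centre of its underside
- wood_plug: Turned pale wooden plug, 34 mm across, 40 mm tall, standing on the other side of the case; a bystander; origin at the centre of its underside
Mind the look-alikes: they are no part of the job. What is shaped like the brass_weight but orange or red is not meant.

How it is judged:
On the way:
1. the brass weight is in the compartment and let go (z of brass_weight in the frame of case below 0.03 m and x of brass_weight in the frame of case between 0.02 and 0.085 m and y of brass_weight in the frame of case between -0.115 and 0.115 m and contact force between the fingers and brass_weight below 0.1 N), for 0.2 s.
At the end, for the whole second after the job is handed in: The brass weight lies or stands in the compartment and the shutter, still in its grooves and at rest, is home over it: both knobs within 2 mm of their fully closed place (x = 42.5 mm in the case's frame) (x of each of left_knob, right_knob in the frame of case above 0.0405 m and z of shutter in the frame of case between 0.055 and 0.062 m and z of brass_weight in the frame of case below 0.045 m and x of brass_weight in the frame of case between 0.02 and 0.085 m and y of brass_weight in the frame of case between -0.115 and 0.115 m and linear speed of shutter below 0.01 m/s); the robot touches nothing.
It fails at once if the shutter is forced: gripper or arm presses on it with more than 25 N (contact force between any of the fingers, the arm and shutter above 25 N).
It also fails if it takes over 72 s, if anything falls off the work surface, if the arm or the gripper's body presses on something with over 40 N, if the wrist force passes 120 N, or if a joint passes its speed limit or range.

## Working session

There is one attempt and no reset: what is moved stays moved. The work goes in short steps, Python scripts to look and compute and a shell command to move; the robot and the scene stay as the last step left them, time stands still between calls to the robot, and variables do not carry over. Pictures are saved under pics/ and viewed, at most 10 in all, crops included, and the job is handed in when it is done.

```bash
mkdir -p pics; ls; cat > h.py <<'E'
import numpy as np, cv2
from bench import robot
from scipy.spatial.transform import Rotation as R
def pts(name, uv, d, cal=None, st=None):
    c=robot.get_calibration(name); K=np.array(c["intrinsics"]); k1=c["k1"]
    uv=np.atleast_2d(np.array(uv,float)); 
    n=cv2.undistortPoints(uv[:,None,:],K,np.array([k1,0,0,0.]))[:,0]
    P=np.c_[n*np.reshape(d,(-1,1)),np.reshape(d,(-1,1))*np.ones((len(n),1))]
    if name=="wrist":
        T=np.array(c["T_tool_cam"]); P=P@T[:3,:3].T+T[:3,3]
        return R.from_quat(st["eef_rot"]).apply(P)+st["tcp_pos"]
    T=np.linalg.inv(np.array(c["camera_from_world"])); return P@T[:3,:3].T+T[:3,3]
def cloud(name,depth,st=None):
    v,u=np.mgrid[0:420,0:560]; 
    return pts(name,np.c_[u.ravel(),v.ravel()],depth.ravel(),st=st).reshape(420,560,3)
E
python3 - <<'E'
from h import *
s=robot.sense(); print({k:np.round(v,3) for k,v in s.items()})
for n in ("top","side"):
    im,d=robot.snapshot(n); cv2.imwrite(f"pics/{n}0.png",im); np.save(f"{n}0.npy",d)
    C=cloud(n,d); 
    for t in ("case","shutter","left_knob","brass_weight","wood_plug"):
        for o in robot.look_for(n,t)[:4]:
            b=np.array(o["bbox"]); u,v=int(b[0]),int(b[1]); print(n,t,round(o["conf"],2),b.round(),C[v,u].round(3),im[v,u])
E
```

```text
pics
{'time_s': np.float64(0.0), 'qpos': array([ 1.312,  0.354,  1.634,  0.   ,  1.155, -0.002]), 'joint_vel': array([ 0.   , -0.002,  0.003,  0.   , -0.001, -0.001]), 'effort': array([-2.0000e-03, -6.0524e+01, -3.4207e+01, -0.0000e+00,  9.0000e-03,
       -0.0000e+00]), 'tcp_pos': array([0.159, 0.604, 0.231]), 'eef_rot': array([ 0.128,  0.992, -0.001, -0.   ]), 'wrist_force': array([-0.724,  0.599,  0.103]), 'ft_torque': array([0.018, 0.009, 0.022]), 'finger_force': np.float64(0.0), 'gripper_width': np.float64(0.085)}
top case 0.92 [292. 204. 122.  75.] [ 0.549 -0.041  0.069] [123 180 231]
top shutter 0.89 [292. 210.  88.  34.] [ 0.528 -0.042  0.072] [116 172 228]
top left_knob 0.7 [292. 209.  87.  36.] [ 0.534 -0.039  0.073] [130 190 232]
top brass_weight 0.59 [389. 277.   9.   5.] [ 0.347 -0.32   0.045] [ 39  47 165]
top brass_weight 0.49 [388. 254.  13.  12.] [ 0.41  -0.319  0.041] [ 67 121 162]
top brass_weight 0.44 [367. 278.  10.   8.] [ 0.343 -0.26   0.04 ] [ 42  46 191]
top brass_weight 0.38 [367. 234.  11.  13.] [ 0.47  -0.258  0.041] [ 58 121 227]
side case 0.88 [315. 240. 134. 116.] [ 0.537 -0.105  0.067] [106 183 243]
side shutter 0.66 [305. 224.  77.  58.] [ 0.539 -0.045  0.069] [121 210 250]
side shutter 0.3 [317. 241. 136. 112.] [ 0.54  -0.116  0.068] [108 186 245]
side left_knob 0.79 [304. 225.  74.  61.] [ 0.538 -0.042  0.068] [125 209 251]
side left_knob 0.54 [315. 240. 134. 116.] [ 0.537 -0.105  0.067] [106 183 243]
side brass_weight 0.64 [249. 324.  15.  25.] [ 0.346 -0.267  0.025] [ 16  25 241]
side brass_weight 0.62 [259. 350.  14.  24.] [ 0.346 -0.334  0.027] [ 18  25 243]
side brass_weight 0.6 [314. 310.  16.  23.] [ 0.473 -0.27   0.023] [  5 103 236]
side wood_plug 0.73 [306. 222.  76.  58.] [ 0.547 -0.032  0.068] [115 203 250]
side wood_plug 0.52 [224. 186.  10.  14.] [0.419 0.295 0.019] [ 47  79 104]
```

```bash
python3 - <<'E'
import cv2,numpy as np
a=cv2.imread("pics/top0.png")[150:300,210:410]; b=cv2.imread("pics/side0.png")[160:380,200:400]
a=cv2.resize(a,None,fx=4,fy=4,interpolation=2); cv2.imwrite("pics/tc.png",a)
b=cv2.resize(b,None,fx=2.7,fy=2.7,interpolation=2); cv2.imwrite("pics/sc.png",b)
E
```

```text
(no output)
```

View pics/tc.png

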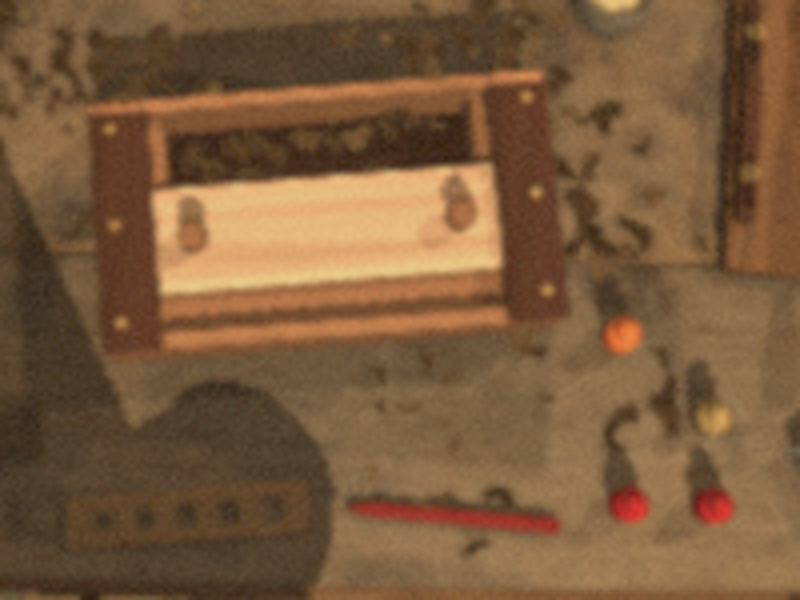

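View pics/sc.png

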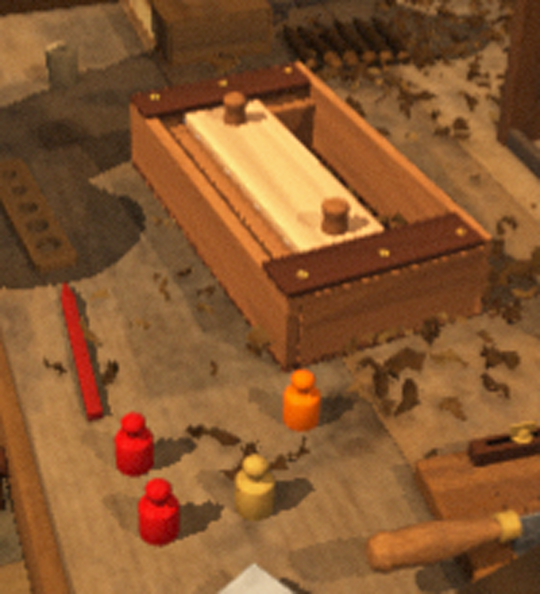

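The top view shows the case (crop spans x 90–570, y 70–355) with the shutter open and a compartment behind it. The brass weight is the yellow one, at full-picture pixel (388,254). The orange one (365,234) and the two red ones (367/388,277) are decoys. The side view agrees, and the wood plug is on the left.

```bash
cat >> h.py <<'E'
def yaw_of(q): 
    x=R.from_quat(q).apply([0,1,0]); return np.arctan2(-x[0],x[1])   # yaw of tool y rel. world y
def go(xyz,yaw=None):
    "tool-axis shift units for a world target (after wz turn to yaw, tool down)"
    s=robot.sense(); y0=yaw_of(s["eef_rot"]); yaw=y0 if yaw is None else yaw
    d=np.array(xyz)-s["tcp_pos"]
    ty=np.array([-np.sin(yaw),np.cos(yaw),0]); tx=np.cross(ty,[0,0,-1])
    print("wz units",np.round(-np.degrees(yaw-y0)/6,2),"dx dy dz units",np.round([d@tx/.04,d@ty/.04,-d[2]/.04],2))
E
python3 - <<'E'
from h import *
for n in ("top","side"):
    d=np.load(n+"0.npy"); im=cv2.imread(f"pics/{n}0.png"); C=cloud(n,d)
    m=(C[...,2]>.05)&(C[...,2]<.11)&(C[...,0]>.4)&(C[...,0]<.72)&(abs(C[...,1]+.04)<.22)&(d>0)
    k,l,st,ce=cv2.connectedComponentsWithStats(m.astype(np.uint8)); i=1+st[1:,4].argmax(); m=l==i
    P=C[m][:,:2].astype(np.float32); print(n,st[i],cv2.minAreaRect(P*1000), np.percentile(C[m][:,2],[5,25,50,75,95]))
    hsv=cv2.cvtColor(im,cv2.COLOR_BGR2HSV)
    g=(abs(C[...,0]-.41)<.022)&(abs(C[...,1]+.322)<.025)&(C[...,2]>.012)&(C[...,2]<.06)&(d>0)
    Q=C[g]; print("w",g.sum(),Q.min(0),Q.max(0),Q.mean(0))
s=robot.sense(); print(yaw_of(s["eef_rot"])); go([.36,-.32,.30],0.0); print(robot.get_calibration("wrist"))
E
```

```text
top [ 231  167  122   72 6047] ((551.13232421875, -37.814239501953125), (182.037353515625, 331.4620666503906), 5.574383735656738) [0.05629316 0.06627829 0.07040277 0.07749545 0.08118115]
w 65 [ 0.40225215 -0.33722155  0.01327122] [ 0.42310032 -0.31284545  0.04515045] [ 0.41140795 -0.32278761  0.03111683]
side [ 248  183  135   96 6545] ((551.2939453125, -37.15216064453125), (183.54966735839844, 334.2979431152344), 5.784533977508545) [0.05464937 0.06359762 0.06871987 0.07705223 0.07917352]
w 233 [ 0.39977204 -0.33866338  0.01216462] [ 0.42624474 -0.31472474  0.04437356] [ 0.41115403 -0.32972048  0.02773375]
-0.2567991358587845
wz units -2.45 dx dy dz units [ -5.03 -23.11  -1.72]
{'intrinsics': array([[335.72264516,   0.        , 279.69138382],
       [  0.        , 335.72264516, 208.25556206],
       [  0.        ,   0.        ,   1.        ]]), 'k1': -0.07467808760013107, 'T_tool_cam': array([[-1.13558810e-05, -9.55811483e-01, -2.93980287e-01,
         7.50108152e-02],
       [ 9.99998987e-01, -4.29299964e-04,  1.35714530e-03,
         5.79583781e-04],
       [-1.42338079e-03, -2.93979973e-01,  9.55810520e-01,
        -1.42084988e-01],
       [ 0.00000000e+00,  0.00000000e+00,  0.00000000e+00,
         1.00000000e+00]])}
```

```bash
python3 -m creep '{"rows":[{"fingers":85,"dx":-1,"wz":-0.85,"dz":-0.4},{"fingers":85,"dx":-1,"wz":-0.85,"dz":-0.4},{"fingers":85,"dx":-1,"wz":-0.85,"dz":-0.4},{"fingers":85,"dx":-1,"wz":-0.84,"dz":-0.4},{"fingers":85}]}'; python3 -c "
from h import *
print(yaw_of(robot.sense()['eef_rot'])); go([.40,-.04,.30],.098); go([.38,-.32,.22],.098)"
```

```text
-0.2567991358587845
wz units -3.39 dx dy dz units [ -4.43 -16.63  -1.72]
wz units -3.39 dx dy dz units [ -3.24 -23.54   0.28]invalid input
```

```bash
python3 -m creep '{"rows":[{"fingers":85,"dx":-1,"dy":0,"dz":-0.4,"wx":0,"wy":0,"wz":-0.85},{"fingers":85,"dx":-1,"dy":0,"dz":-0.4,"wx":0,"wy":0,"wz":-0.85},{"fingers":85,"dx":-1,"dy":0,"dz":-0.4,"wx":0,"wy":0,"wz":-0.85},{"fingers":85,"dx":-1,"dy":0,"dz":-0.4,"wx":0,"wy":0,"wz":-0.84},{"fingers":85,"dx":0,"dy":0,"dz":0,"wx":0,"wy":0,"wz":0}]}'; python3 -c "
from h import *
print(yaw_of(robot.sense()['eef_rot'])); go([.40,-.04,.30],.098); go([.38,-.32,.22],.098)"
```

```text
time_s: 1.23
tcp_pos: [0.3196, 0.5852, 0.2966]
eef_rot: [-0.048, 0.999, 0.001, 0.001]
wrist_force: [-1.5, 0.2, -1.1]
gripper_width: 0.0847
finger_force: 0.0
0.09612486557677162
wz units -0.02 dx dy dz units [ -0.47 -15.75  -0.09]
wz units -0.02 dx dy dz units [  0.71 -22.67   1.91]
```

```bash
python3 -m creep '{"rows":[{"fingers":85,"dx":-0.03,"dy":-0.98,"dz":0,"wx":0,"wy":0,"wz":0},{"fingers":85,"dx":-0.03,"dy":-0.98,"dz":0,"wx":0,"wy":0,"wz":0},{"fingers":85,"dx":-0.03,"dy":-0.98,"dz":0,"wx":0,"wy":0,"wz":0},{"fingers":85,"dx":-0.03,"dy":-0.98,"dz":0,"wx":0,"wy":0,"wz":0},{"fingers":85,"dx":-0.03,"dy":-0.98,"dz":0,"wx":0,"wy":0,"wz":0},{"fingers":85,"dx":-0.03,"dy":-0.98,"dz":0,"wx":0,"wy":0,"wz":0},{"fingers":85,"dx":-0.03,"dy":-0.98,"dz":0,"wx":0,"wy":0,"wz":0},{"fingers":85,"dx":-0.03,"dy":-0.98,"dz":0,"wx":0,"wy":0,"wz":0},{"fingers":85,"dx":-0.03,"dy":-0.98,"dz":0,"wx":0,"wy":0,"wz":0},{"fingers":85,"dx":-0.03,"dy":-0.98,"dz":0,"wx":0,"wy":0,"wz":0},{"fingers":85,"dx":-0.03,"dy":-0.98,"dz":0,"wx":0,"wy":0,"wz":0},{"fingers":85,"dx":-0.03,"dy":-0.98,"dz":0,"wx":0,"wy":0,"wz":0},{"fingers":85,"dx":-0.03,"dy":-0.98,"dz":0,"wx":0,"wy":0,"wz":0},{"fingers":85,"dx":-0.03,"dy":-0.98,"dz":0,"wx":0,"wy":0,"wz":0},{"fingers":85,"dx":-0.03,"dy":-0.98,"dz":0,"wx":0,"wy":0,"wz":0},{"fingers":85,"dx":-0.03,"dy":-0.98,"dz":0,"wx":0,"wy":0,"wz":0},{"fingers":85,"dx":0,"dy":0,"dz":0,"wx":0,"wy":0,"wz":0},{"fingers":85,"dx":0,"dy":0,"dz":0,"wx":0,"wy":0,"wz":0}]}'; python3 - <<'E'
from h import *
s=robot.sense(); im,d=robot.snapshot("wrist"); cv2.imwrite("pics/w1.png",im); np.save("w1.npy",d)
C=cloud("wrist",d,s); print(s["tcp_pos"])
import pickle; pickle.dump(s,open("w1.pkl","wb"))
m=(C[...,2]>.05)&(C[...,2]<.11)&(C[...,0]>.4)&(C[...,0]<.72)&(abs(C[...,1]+.04)<.22)&(d>0)
k,l,st,ce=cv2.connectedComponentsWithStats(m.astype(np.uint8)); i=1+st[1:,4].argmax(); m=l==i
P=C[m][:,:2].astype(np.float32); print(st[i],cv2.minAreaRect(P*1000), np.percentile(C[m][:,2],[5,25,50,75,95]))
for t in ("case","shutter","left_knob","brass_weight"):
    print(t,[(round(o["conf"],2),np.round(o["bbox"])) for o in robot.look_for("wrist",t)[:3]])
go([.38,-.32,.22],.098)
E
```

```text
time_s: 3.48
tcp_pos: [0.3969, -0.0367, 0.295]
eef_rot: [-0.049, 0.999, 0.0, -0.0]
wrist_force: [-0.9, 0.3, 0.6]
gripper_width: 0.0847
finger_force: 0.0
[ 0.39685039 -0.03670352  0.2949791 ]
[  126   224   282   135 26431] ((552.1238403320312, -36.707763671875), (181.2062530517578, 330.3580627441406), 5.448206901550293) [0.0559837  0.06271307 0.06806323 0.0745156  0.07865694]
case [(0.89, array([268., 285., 281., 147.]))]
shutter [(0.71, array([268., 283., 204.,  60.]))]
left_knob [(0.76, array([268., 285., 204.,  58.]))]
brass_weight [(0.82, array([ 58., 161.,  36.,  21.])), (0.78, array([102., 115.,  33.,  18.])), (0.73, array([ 52., 110.,  38.,  23.]))]
wz units 0.01 dx dy dz units [ 1.12 -7.01  1.88]
```

View pics/w1.png

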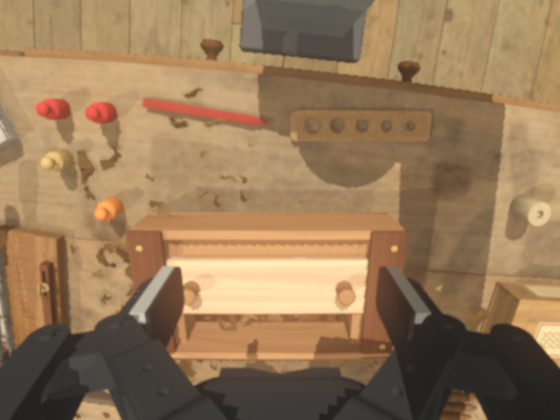

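The wrist view shows the case level in the image, which confirms the yaw sign. The knobs are at about (190,295) and (346,295), and the brass weight is at (55,160) with the red and orange decoys beside it.

```bash
python3 -m creep '{"rows":[{"fingers":85,"dx":0.14,"dy":-0.88,"dz":0.23,"wx":0,"wy":0,"wz":0},{"fingers":85,"dx":0.14,"dy":-0.88,"dz":0.23,"wx":0,"wy":0,"wz":0},{"fingers":85,"dx":0.14,"dy":-0.88,"dz":0.23,"wx":0,"wy":0,"wz":0},{"fingers":85,"dx":0.14,"dy":-0.88,"dz":0.23,"wx":0,"wy":0,"wz":0},{"fingers":85,"dx":0.14,"dy":-0.88,"dz":0.23,"wx":0,"wy":0,"wz":0},{"fingers":85,"dx":0.14,"dy":-0.88,"dz":0.23,"wx":0,"wy":0,"wz":0},{"fingers":85,"dx":0.14,"dy":-0.88,"dz":0.23,"wx":0,"wy":0,"wz":0},{"fingers":85,"dx":0.14,"dy":-0.88,"dz":0.23,"wx":0,"wy":0,"wz":0},{"fingers":85,"dx":0,"dy":0,"dz":0,"wx":0,"wy":0,"wz":0},{"fingers":85,"dx":0,"dy":0,"dz":0,"wx":0,"wy":0,"wz":0}]}'; python3 - <<'E'
from h import *
import pickle
cc=np.array([.5515,-.0372]); th=np.radians(5.6); ex=np.array([np.cos(th),np.sin(th)]); ey=np.array([-ex[1],ex[0]])
for n,f in (("wrist","w1"),("top","top0"),("side","side0")):
    s=pickle.load(open("w1.pkl","rb")); d=np.load(f+".npy"); C=cloud(n,d,s); L=np.stack([(C[...,:2]-cc)@ex,(C[...,:2]-cc)@ey],-1)
    for sg in (1,-1):
        m=(d>0)&(C[...,2]>.083)&(C[...,2]<.105)&(abs(L[...,0])<.06)&(abs(L[...,1]-sg*.095)<.025)
        print(f,sg,m.sum(),np.median(C[m],0).round(4),(L[m].min(0).round(4),L[m].max(0).round(4)))
s=robot.sense(); im,d=robot.snapshot("wrist"); cv2.imwrite("pics/w2.png",im); C=cloud("wrist",d,s); print(s["tcp_pos"])
for o in robot.look_for("wrist","brass_weight"):
    b=np.array(o["bbox"]); u,v=int(b[0]),int(b[1]); 
    p=C[v,u]; g=(abs(C[...,:2]-p[:2]).max(-1)<.03)&(C[...,2]>.012)&(C[...,2]<.06)&(d>0); Q=C[g]
    print(round(o["conf"],2),b.round(),p.round(3),np.median(im[v-4:v+4,u-4:u+4],(0,1)),Q.min(0).round(3),Q.max(0).round(3))
    t=(g&(C[...,2]>.036)); print("  head",C[t].mean(0).round(4), "body level", C[g&(C[...,2]<.03)][:,:2].min(0).round(4),C[g&(C[...,2]<.03)][:,:2].max(0).round(4))
E
```

```text
time_s: 4.97
tcp_pos: [0.3804, -0.3212, 0.2216]
eef_rot: [-0.049, 0.999, 0.0, -0.0]
wrist_force: [0.1, 0.6, 0.8]
gripper_width: 0.0849
finger_force: 0.0
w1 1 263 [0.5273 0.0559 0.0931] (array([-0.0228,  0.0852]), array([-0.0009,  0.1061]))
w1 -1 202 [ 0.5462 -0.1285  0.0927] (array([-0.0224, -0.0979]), array([-0.0008, -0.0831]))
top0 1 46 [0.5281 0.0564 0.0925] (array([-0.0227,  0.0844]), array([-0.0045,  0.1043]))
top0 -1 48 [ 0.5465 -0.133   0.0935] (array([-0.023, -0.104]), array([-0.0023, -0.0842]))
side0 1 53 [0.5283 0.0521 0.0919] (array([-0.0233,  0.085 ]), array([-0.0029,  0.1031]))
side0 -1 73 [ 0.5455 -0.1368  0.0916] (array([-0.0231, -0.1065]), array([-0.0035, -0.0857]))
[ 0.38043412 -0.3212115   0.22158502]
0.85 [273. 208.  29.  28.] [ 0.409 -0.325  0.027] [117.  186.5 224. ] [ 0.401 -0.338  0.012] [ 0.425 -0.312  0.044]
  head [ 0.4132 -0.3252  0.041 ] body level [ 0.4012 -0.3378] [ 0.4247 -0.3122]
0.72 [277. 149.  26.  30.] [ 0.346 -0.327  0.042] [ 76.  89. 233.] [ 0.336 -0.338  0.013] [ 0.361 -0.313  0.044]
  head [ 0.3484 -0.3254  0.041 ] body level [ 0.3358 -0.3382] [ 0.3614 -0.3127]
0.67 [340. 159.  27.  25.] [ 0.348 -0.266  0.043] [ 75.  88. 230.] [ 0.336 -0.276  0.012] [ 0.361 -0.25   0.044]
  head [ 0.3485 -0.2633  0.041 ] body level [ 0.3358 -0.2759] [ 0.3614 -0.2499]
0.65 [325. 264.  21.  31.] [ 0.469 -0.262  0.027] [ 88.  166.  246.5] [ 0.461 -0.271  0.012] [ 0.484 -0.246  0.044]
  head [ 0.4722 -0.2588  0.041 ] body level [ 0.4605 -0.2712] [ 0.4839 -0.2458]
```

View pics/w2.png

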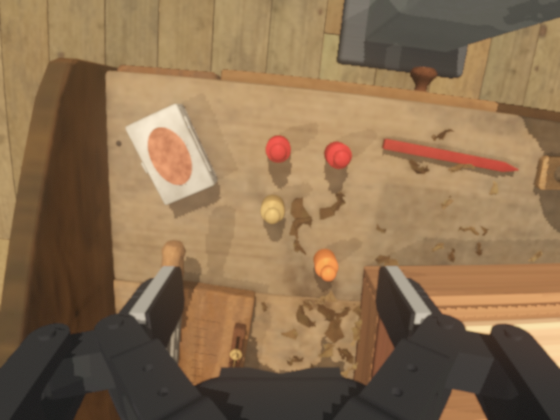

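The brass weight is at pixel (272,208), which is world (0.413,-0.325). There is clear room to either side of it for the fingers.

```bash
python3 -c "
from h import *
go([.4132,-.3252,.006],.098)"
```

```text
wz units 0.01 dx dy dz units [-0.8  -0.18  5.4 ]
```

```bash
python3 -m creep '{"rows":[{"fingers":60,"dx":-0.4,"dy":-0.09,"dz":0.4,"wx":0,"wy":0,"wz":0},{"fingers":60,"dx":-0.4,"dy":-0.09,"dz":0.8,"wx":0,"wy":0,"wz":0},{"fingers":60,"dx":0,"dy":0,"dz":0.8,"wx":0,"wy":0,"wz":0},{"fingers":60,"dx":0,"dy":0,"dz":0.8,"wx":0,"wy":0,"wz":0},{"fingers":60,"dx":0,"dy":0,"dz":0.7,"wx":0,"wy":0,"wz":0},{"fingers":60,"dx":0,"dy":0,"dz":0.6,"wx":0,"wy":0,"wz":0},{"fingers":60,"dx":0,"dy":0,"dz":0.5,"wx":0,"wy":0,"wz":0},{"fingers":60,"dx":0,"dy":0,"dz":0.4,"wx":0,"wy":0,"wz":0},{"fingers":60,"dx":0,"dy":0,"dz":0.4,"wx":0,"wy":0,"wz":0},{"fingers":60,"dx":0,"dy":0,"dz":0,"wx":0,"wy":0,"wz":0},{"fingers":15,"dx":0,"dy":0,"dz":0,"wx":0,"wy":0,"wz":0},{"fingers":15,"dx":0,"dy":0,"dz":0,"wx":0,"wy":0,"wz":0},{"fingers":15,"dx":0,"dy":0,"dz":0,"wx":0,"wy":0,"wz":0},{"fingers":15,"dx":0,"dy":0,"dz":0,"wx":0,"wy":0,"wz":0},{"fingers":15,"dx":0,"dy":0,"dz":0,"wx":0,"wy":0,"wz":0}]}' 40; python3 -c "
from h import *
cc=np.array([.5515,-.0372]); th=np.radians(5.6); ex=np.array([np.cos(th),np.sin(th)]); p=cc+.0535*ex
print(p); go([*p,.13],.098); go([*p,.018],.098)"
```

```text
time_s: 6.95
tcp_pos: [0.4133, -0.3264, 0.0065]
eef_rot: [-0.049, 0.999, -0.0, 0.0]
wrist_force: [-2.0, 0.4, 6.8]
gripper_width: 0.0241
finger_force: 39.2
[ 0.60474467 -0.03197931]
wz units 0.0 dx dy dz units [-5.48  6.86 -3.09]
wz units 0.0 dx dy dz units [-5.48  6.86 -0.29]
```

```bash
python3 -m creep '{"rows":[{"fingers":15,"dx":0,"dy":0,"dz":-0.4,"wx":0,"wy":0,"wz":0},{"fingers":15,"dx":0,"dy":0,"dz":-0.8,"wx":0,"wy":0,"wz":0},{"fingers":15,"dx":0,"dy":0,"dz":-0.9,"wx":0,"wy":0,"wz":0},{"fingers":15,"dx":0,"dy":0,"dz":-0.9,"wx":0,"wy":0,"wz":0},{"fingers":15,"dx":-0.3,"dy":0.38,"dz":-0.3,"wx":0,"wy":0,"wz":0},{"fingers":15,"dx":-0.64,"dy":0.8,"dz":0,"wx":0,"wy":0,"wz":0},{"fingers":15,"dx":-0.64,"dy":0.8,"dz":0,"wx":0,"wy":0,"wz":0},{"fingers":15,"dx":-0.64,"dy":0.8,"dz":0,"wx":0,"wy":0,"wz":0},{"fingers":15,"dx":-0.64,"dy":0.8,"dz":0,"wx":0,"wy":0,"wz":0},{"fingers":15,"dx":-0.64,"dy":0.8,"dz":0,"wx":0,"wy":0,"wz":0},{"fingers":15,"dx":-0.64,"dy":0.8,"dz":0,"wx":0,"wy":0,"wz":0},{"fingers":15,"dx":-0.64,"dy":0.8,"dz":0,"wx":0,"wy":0,"wz":0},{"fingers":15,"dx":-0.5,"dy":0.65,"dz":0,"wx":0,"wy":0,"wz":0},{"fingers":15,"dx":-0.2,"dy":0.25,"dz":0,"wx":0,"wy":0,"wz":0},{"fingers":15,"dx":0,"dy":0,"dz":0,"wx":0,"wy":0,"wz":0},{"fingers":15,"dx":0,"dy":0,"dz":0,"wx":0,"wy":0,"wz":0}]}' 40; python3 - <<'E'
from h import *
s=robot.sense(); im,d=robot.snapshot("wrist"); C=cloud("wrist",d,s)
cc=np.array([.5515,-.0372]); th=np.radians(5.6); ex=np.array([np.cos(th),np.sin(th)]); p=cc+.0535*ex
go([*p,.018],.098)
# inner edges of the compartment along case x, from depth steps, at mid y
v,u=np.mgrid[0:420,0:560]; L=np.stack([(C[...,:2]-cc)@ex,(C[...,:2]-cc)@np.array([-ex[1],ex[0]]),C[...,2]],-1)
m=(d>0)&(abs(L[...,1])>.05)&(abs(L[...,1])<.075); Q=L[m]
for lo in np.arange(-.1,.1,.01):
    q=Q[(Q[:,0]>=lo)&(Q[:,0]<lo+.01)]; print(lo.round(2),len(q),np.percentile(q[:,2],[10,50,90]).round(3) if len(q) else "")
cv2.imwrite("pics/w3.png",im)
E
```

```text
time_s: 8.95
tcp_pos: [0.6032, -0.0313, 0.1374]
eef_rot: [-0.049, 0.999, -0.0, -0.001]
wrist_force: [-0.3, -0.5, -1.5]
gripper_width: 0.0237
finger_force: 39.5
wz units -0.01 dx dy dz units [-0.03 -0.02  2.99]
-0.1 0 
-0.09 301 [0.07  0.071 0.072]
-0.08 2041 [0.056 0.057 0.071]
-0.07 1374 [0.055 0.056 0.057]
-0.06 1290 [0.056 0.056 0.057]
-0.05 1285 [0.067 0.067 0.068]
-0.04 1405 [0.067 0.067 0.068]
-0.03 1353 [0.067 0.067 0.068]
-0.02 1315 [0.067 0.068 0.068]
-0.01 1263 [0.067 0.068 0.068]
-0.0 1238 [0.067 0.068 0.068]
0.01 1182 [0.067 0.068 0.068]
0.02 657 [0.067 0.068 0.068]
0.03 2550 [0.211 0.223 0.23 ]
0.04 4073 [0.01  0.219 0.227]
0.05 739 [0.009 0.01  0.016]
0.06 684 [0.009 0.015 0.018]
0.07 839 [0.009 0.015 0.057]
0.08 2927 [0.026 0.063 0.078]
0.09 0
```

View pics/w3.png

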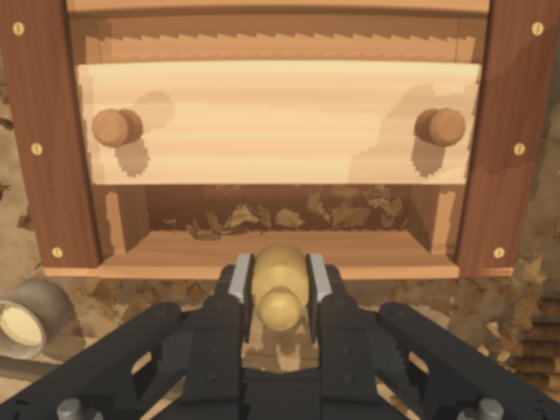

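The weight hangs upright between the pads at (280,290), and the compartment lies in front of the far wall at rows 185–265, in line with the case frame I fitted.

```bash
python3 -m creep '{"rows":[{"fingers":15,"dx":0,"dy":0,"dz":0.5,"wx":0,"wy":0,"wz":0},{"fingers":15,"dx":0,"dy":0,"dz":0.7,"wx":0,"wy":0,"wz":0},{"fingers":15,"dx":0,"dy":0,"dz":0.7,"wx":0,"wy":0,"wz":0},{"fingers":15,"dx":0,"dy":0,"dz":0.5,"wx":0,"wy":0,"wz":0},{"fingers":15,"dx":0,"dy":0,"dz":0.3,"wx":0,"wy":0,"wz":0},{"fingers":15,"dx":0,"dy":0,"dz":0.2,"wx":0,"wy":0,"wz":0},{"fingers":15,"dx":0,"dy":0,"dz":0.06,"wx":0,"wy":0,"wz":0},{"fingers":15,"dx":0,"dy":0,"dz":0,"wx":0,"wy":0,"wz":0},{"fingers":15,"dx":0,"dy":0,"dz":0,"wx":0,"wy":0,"wz":0}]}' 40
```

```text
time_s: 10.12
tcp_pos: [0.6045, -0.0307, 0.0198]
eef_rot: [-0.049, 0.999, -0.0, 0.0]
wrist_force: [0.6, -0.4, -0.4]
gripper_width: 0.0237
finger_force: 39.5
```

```bash
python3 -m creep '{"rows":[{"fingers":15,"dx":0,"dy":0,"dz":0.06,"wx":0,"wy":0,"wz":0},{"fingers":15,"dx":0,"dy":0,"dz":0,"wx":0,"wy":0,"wz":0},{"fingers":55,"dx":0,"dy":0,"dz":0,"wx":0,"wy":0,"wz":0},{"fingers":55,"dx":0,"dy":0,"dz":0,"wx":0,"wy":0,"wz":0},{"fingers":55,"dx":0,"dy":0,"dz":0,"wx":0,"wy":0,"wz":0},{"fingers":55,"dx":0,"dy":0,"dz":0,"wx":0,"wy":0,"wz":0},{"fingers":55,"dx":0,"dy":0,"dz":-0.4,"wx":0,"wy":0,"wz":0},{"fingers":55,"dx":0,"dy":0,"dz":-0.8,"wx":0,"wy":0,"wz":0},{"fingers":55,"dx":0,"dy":0,"dz":-1,"wx":0,"wy":0,"wz":0},{"fingers":0,"dx":0,"dy":0,"dz":-1,"wx":0,"wy":0,"wz":0},{"fingers":0,"dx":0,"dy":0,"dz":-0.8,"wx":0,"wy":0,"wz":0},{"fingers":0,"dx":0.8,"dy":0,"dz":0,"wx":0,"wy":0,"wz":0},{"fingers":0,"dx":0.8,"dy":0,"dz":0,"wx":0,"wy":0,"wz":0},{"fingers":0,"dx":0,"dy":0,"dz":0,"wx":0,"wy":0,"wz":0},{"fingers":0,"dx":0,"dy":0,"dz":0,"wx":0,"wy":0,"wz":0}]}' 40; python3 - <<'E'
from h import *
s=robot.sense(); im,d=robot.snapshot("wrist"); cv2.imwrite("pics/w4.png",im)
im,d=robot.snapshot("top"); cv2.imwrite("pics/t4.png",cv2.resize(im[150:300,210:410],None,fx=3,fy=3))
E
```

```text
time_s: 12.0
tcp_pos: [0.5414, -0.037, 0.1779]
eef_rot: [-0.049, 0.999, -0.0, 0.001]
wrist_force: [1.3, -0.1, 0.4]
gripper_width: 0.0002
finger_force: 0.0
```

View pics/w4.png

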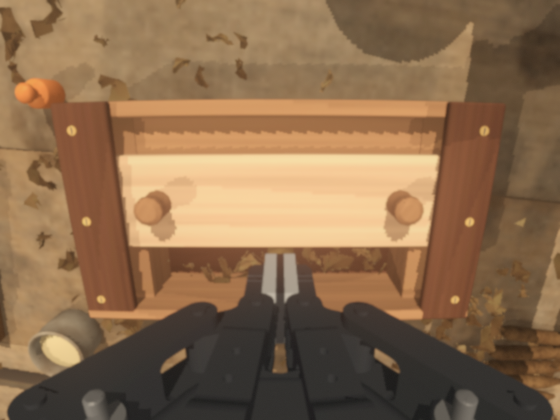

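```bash
cat >> h.py <<'E'
cc=np.array([.5515,-.0372]); th=np.radians(5.6); ex=np.array([np.cos(th),np.sin(th)]); ey=np.array([-ex[1],ex[0]])
def cs():
    s=robot.sense(); p=s["tcp_pos"]; w=s["wrist_force"]
    print("case mm",np.round([1e3*(p[:2]-cc)@ex,1e3*(p[:2]-cc)@ey,1e3*p[2]],1),"F",np.round([w[:2]@ex,w[:2]@ey,w[2]],1),"t",round(float(s["time_s"]),1),"yaw",round(yaw_of(s["eef_rot"]),3))
if __name__=="__main__": cs()
E
python3 - <<'E'
from h import *
cs(); p=cc-.045*ex+.095*ey; go([*p,.076],.098)
# weight check, top camera
im,d=robot.snapshot("top"); C=cloud("top",d); L=np.stack([(C[...,:2]-cc)@ex,(C[...,:2]-cc)@ey,C[...,2]],-1)
m=(d>0)&(L[...,0]>.03)&(L[...,0]<.078)&(abs(L[...,1])<.1)&(L[...,2]<.06)&(L[...,2]>.02)
if m.any(): print(m.sum(),L[m].min(0),L[m].max(0),L[m].mean(0))
E
```

```text
case mm [ -9.9   1.3 177.4] F [ 0.2  0.9 -0.2] t 12.1 yaw 0.098
wz units 0.0 dx dy dz units [0.88 2.34 2.54]
```

View pics/t4.png

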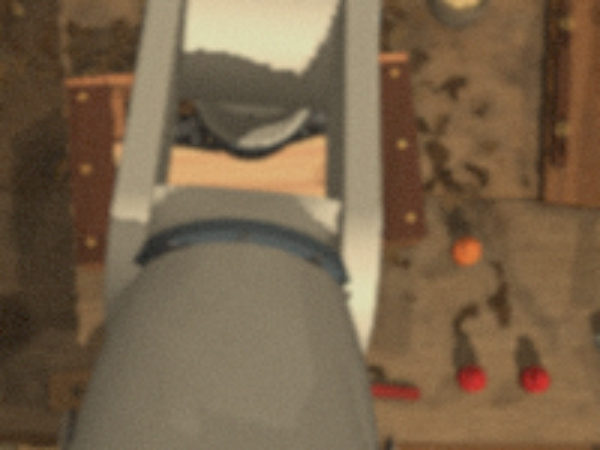

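The arm hides the compartment from the top camera, but the brass weight is gone from the bench. Next I'll go to the left knob and check the weight from there.

```bash
python3 -m creep '{"rows":[{"fingers":0,"dx":0.44,"dy":0.8,"dz":0,"wx":0,"wy":0,"wz":0},{"fingers":0,"dx":0.44,"dy":0.8,"dz":0.4,"wx":0,"wy":0,"wz":0},{"fingers":0,"dx":0,"dy":0.74,"dz":0.8,"wx":0,"wy":0,"wz":0},{"fingers":0,"dx":0,"dy":0,"dz":0.8,"wx":0,"wy":0,"wz":0},{"fingers":0,"dx":0,"dy":0,"dz":0.4,"wx":0,"wy":0,"wz":0},{"fingers":0,"dx":0,"dy":0,"dz":0.14,"wx":0,"wy":0,"wz":0},{"fingers":0,"dx":0,"dy":0,"dz":0,"wx":0,"wy":0,"wz":0},{"fingers":0,"dx":0,"dy":0,"dz":0,"wx":0,"wy":0,"wz":0}]}' >/dev/null; python3 - <<'E'
from h import *
cs(); s=robot.sense()
for n in ("wrist","side","top"):
    im,d=robot.snapshot(n); cv2.imwrite(f"pics/{n}5.png",im); C=cloud(n,d,s); L=np.stack([(C[...,:2]-cc)@ex,(C[...,:2]-cc)@ey,C[...,2]],-1)
    m=(d>0)&(L[...,0]>.03)&(L[...,0]<.077)&(abs(L[...,1])<.1)&(L[...,2]<.06)&(L[...,2]>.02)
    m&=(abs(L[...,1])<.06)
    if m.any(): print(n,m.sum(),L[m].min(0).round(3),L[m].max(0).round(3),L[m].mean(0).round(3),np.median(im[m],0))
E
```

```text
case mm [-45.5  94.7  76.1] F [-0.3 -0.5 -0.8] t 13.2 yaw 0.098
side 69 [ 0.044 -0.059  0.02 ] [0.077 0.013 0.053] [ 0.057 -0.008  0.041] [ 36.  97. 143.]
top 109 [ 0.034 -0.06   0.02 ] [0.077 0.019 0.057] [ 0.056 -0.011  0.034] [44. 74. 99.]
```

```bash
python3 -m creep '{"rows":[{"fingers":0,"dx":-0.2,"dy":0,"dz":0,"wx":0,"wy":0,"wz":0},{"fingers":0,"dx":-0.05,"dy":0,"dz":0,"wx":0,"wy":0,"wz":0},{"fingers":0,"dx":-0.05,"dy":0,"dz":0,"wx":0,"wy":0,"wz":0}]}' >/dev/null; python3 h.py; python3 -m creep '{"rows":[{"fingers":0,"dx":-0.05,"dy":0,"dz":0,"wx":0,"wy":0,"wz":0}]}' >/dev/null; python3 h.py;
```

```text
case mm [-34.1  94.9  75.3] F [ 1.4 -0.6 -0.3] t 13.7 yaw 0.098
case mm [-33.   95.   75.1] F [-3.2  0.8  2.9] t 13.8 yaw 0.098
```

```bash
python3 -m creep '{"rows":[{"fingers":0,"dx":-0.04,"dy":0,"dz":0,"wx":0,"wy":0,"wz":0}]}' >/dev/null; python3 h.py; python3 -m creep '{"rows":[{"fingers":0,"dx":-0.025,"dy":0,"dz":0,"wx":0,"wy":0,"wz":0}]}' >/dev/null; python3 h.py;python3 -m creep '{"rows":[{"fingers":0,"dx":-0.025,"dy":0,"dz":0,"wx":0,"wy":0,"wz":0}]}' >/dev/null; python3 h.py
```

```text
case mm [-31.2  95.   75.1] F [-2.4  1.   0.3] t 13.9 yaw 0.098
case mm [-29.6  94.9  75.2] F [-1.2  0.8 -1.6] t 14.1 yaw 0.098
case mm [-28.5  94.9  75.2] F [-1.   0.1 -0.1] t 14.2 yaw 0.098
```

```bash
python3 -m creep '{"rows":[{"fingers":0,"dx":0.25,"dy":0,"dz":0,"wx":0,"wy":0,"wz":0},{"fingers":0,"dx":0,"dy":-0.95,"dz":0,"wx":0,"wy":0,"wz":0},{"fingers":0,"dx":0,"dy":-0.95,"dz":0,"wx":0,"wy":0,"wz":0},{"fingers":0,"dx":0,"dy":-0.95,"dz":0,"wx":0,"wy":0,"wz":0},{"fingers":0,"dx":0,"dy":-0.95,"dz":0,"wx":0,"wy":0,"wz":0},{"fingers":0,"dx":0,"dy":-0.95,"dz":0,"wx":0,"wy":0,"wz":0},{"fingers":0,"dx":0,"dy":0,"dz":0,"wx":0,"wy":0,"wz":0},{"fingers":0,"dx":-0.08,"dy":0,"dz":0,"wx":0,"wy":0,"wz":0},{"fingers":0,"dx":0,"dy":0,"dz":0,"wx":0,"wy":0,"wz":0}]}' >/dev/null; python3 h.py; python3 -m creep '{"rows":[{"fingers":0,"dx":-0.05,"dy":0,"dz":0,"wx":0,"wy":0,"wz":0}]}' >/dev/null; python3 h.py; python3 -m creep '{"rows":[{"fingers":0,"dx":-0.04,"dy":0,"dz":0,"wx":0,"wy":0,"wz":0}]}' >/dev/null; python3 h.py
```

```text
case mm [-35.2 -94.1  75.3] F [-0.5  0.   0. ] t 15.3 yaw 0.099
case mm [-33.4 -94.2  75.3] F [ 1.  -0.5  0. ] t 15.4 yaw 0.099
case mm [-32.  -94.4  75.2] F [-2.3  0.3  3.3] t 15.6 yaw 0.099
```

```bash
for i in 1 2 ; do python3 -m creep '{"rows":[{"fingers":0,"dx":-0.04,"dy":0,"dz":0,"wx":0,"wy":0,"wz":0}]}' >/dev/null; python3 h.py; done;  python3 -m creep '{"rows":[{"fingers":0,"dx":-0.04,"dy":0,"dz":0,"wx":0,"wy":0,"wz":0}]}' >/dev/null; python3 h.py
```

```text
case mm [-30.7 -94.6  75.2] F [-3.1  1.   1.8] t 15.7 yaw 0.099
case mm [-28.8 -94.9  75.2] F [-1.6  0.4  0.2] t 15.8 yaw 0.098
case mm [-26.8 -95.1  75.2] F [-1.5 -0.6 -0.5] t 15.9 yaw 0.098
```

```bash
cat >> h.py <<'E'
    s=robot.sense(); import sys; sys.exit(1 if -np.dot(s["wrist_force"][:2],ex)>7 else 0)
E
python3 -m creep '{"rows":[{"fingers":0,"dx":-0.04,"dy":0,"dz":0,"wx":0,"wy":0,"wz":0}]}' >/dev/null; python3 h.py && python3 -m creep '{"rows":[{"fingers":0,"dx":0.2,"dy":0,"dz":0,"wx":0,"wy":0,"wz":0},{"fingers":0,"dx":0,"dy":0.95,"dz":0,"wx":0,"wy":0,"wz":0},{"fingers":0,"dx":0,"dy":0.95,"dz":0,"wx":0,"wy":0,"wz":0},{"fingers":0,"dx":0,"dy":0.95,"dz":0,"wx":0,"wy":0,"wz":0},{"fingers":0,"dx":0,"dy":0.95,"dz":0,"wx":0,"wy":0,"wz":0},{"fingers":0,"dx":0,"dy":0.95,"dz":0,"wx":0,"wy":0,"wz":0},{"fingers":0,"dx":0,"dy":0,"dz":0,"wx":0,"wy":0,"wz":0},{"fingers":0,"dx":-0.06,"dy":0,"dz":0,"wx":0,"wy":0,"wz":0},{"fingers":0,"dx":0,"dy":0,"dz":0,"wx":0,"wy":0,"wz":0}]}' >/dev/null; python3 h.py && python3 -m creep '{"rows":[{"fingers":0,"dx":-0.04,"dy":0,"dz":0,"wx":0,"wy":0,"wz":0}]}' >/dev/null; python3 h.py && python3 -m creep '{"rows":[{"fingers":0,"dx":-0.05,"dy":0,"dz":0,"wx":0,"wy":0,"wz":0}]}' >/dev/null; python3 h.py && python3 -m creep '{"rows":[{"fingers":0,"dx":-0.05,"dy":0,"dz":0,"wx":0,"wy":0,"wz":0}]}' >/dev/null; python3 h.py && python3 -m creep '{"rows":[{"fingers":0,"dx":-0.05,"dy":0,"dz":0,"wx":0,"wy":0,"wz":0}]}' >/dev/null; python3 h.py
```

```text
File "h.py", line 29
    s=robot.sense(); import sys; sys.exit(1 if -np.dot(s["wrist_force"][:2],ex)>7 else 0)
IndentationError: unexpected indent
  File "h.py", line 29
    s=robot.sense(); import sys; sys.exit(1 if -np.dot(s["wrist_force"][:2],ex)>7 else 0)
IndentationError: unexpected indent
  File "h.py", line 29
    s=robot.sense(); import sys; sys.exit(1 if -np.dot(s["wrist_force"][:2],ex)>7 else 0)
IndentationError: unexpected indent
  File "h.py", line 29
    s=robot.sense(); import sys; sys.exit(1 if -np.dot(s["wrist_force"][:2],ex)>7 else 0)
IndentationError: unexpected indent
  File "h.py", line 29
    s=robot.sense(); import sys; sys.exit(1 if -np.dot(s["wrist_force"][:2],ex)>7 else 0)
IndentationError: unexpected indent
  File "h.py", line 29
    s=robot.sense(); import sys; sys.exit(1 if -np.dot(s["wrist_force"][:2],ex)>7 else 0)
IndentationError: unexpected indent
```

```bash
sed -i 's/^if __name__.*$/if __name__=="__main__":\n    cs()/' h.py; python3 h.py && python3 -m creep '{"rows":[{"fingers":0,"dx":0.2,"dy":0,"dz":0,"wx":0,"wy":0,"wz":0},{"fingers":0,"dx":0,"dy":0.95,"dz":0,"wx":0,"wy":0,"wz":0},{"fingers":0,"dx":0,"dy":0.95,"dz":0,"wx":0,"wy":0,"wz":0},{"fingers":0,"dx":0,"dy":0.95,"dz":0,"wx":0,"wy":0,"wz":0},{"fingers":0,"dx":0,"dy":0.95,"dz":0,"wx":0,"wy":0,"wz":0},{"fingers":0,"dx":0,"dy":0.95,"dz":0,"wx":0,"wy":0,"wz":0},{"fingers":0,"dx":0,"dy":0,"dz":0,"wx":0,"wy":0,"wz":0},{"fingers":0,"dx":-0.06,"dy":0,"dz":0,"wx":0,"wy":0,"wz":0},{"fingers":0,"dx":0,"dy":0,"dz":0,"wx":0,"wy":0,"wz":0}]}' >/dev/null; python3 h.py && python3 -m creep '{"rows":[{"fingers":0,"dx":-0.04,"dy":0,"dz":0,"wx":0,"wy":0,"wz":0}]}' >/dev/null; python3 h.py && python3 -m creep '{"rows":[{"fingers":0,"dx":-0.05,"dy":0,"dz":0,"wx":0,"wy":0,"wz":0}]}' >/dev/null; python3 h.py && python3 -m creep '{"rows":[{"fingers":0,"dx":-0.05,"dy":0,"dz":0,"wx":0,"wy":0,"wz":0}]}' >/dev/null; python3 h.py && python3 -m creep '{"rows":[{"fingers":0,"dx":-0.05,"dy":0,"dz":0,"wx":0,"wy":0,"wz":0}]}' >/dev/null; python3 h.py
```

```text
case mm [-25.2 -95.2  75.2] F [-1.4  0.1  0.2] t 16.1 yaw 0.098
case mm [-30.8  94.   75.3] F [-0.3  0.2  0.8] t 17.2 yaw 0.097
case mm [-29.5  94.1  75.2] F [ 0.3 -1.4  0.7] t 17.3 yaw 0.097
case mm [-27.4  94.4  75.2] F [ 0.1 -0.7  0.8] t 17.4 yaw 0.097
case mm [-26.   94.7  75.2] F [-2.9 -0.5  2.5] t 17.6 yaw 0.098
case mm [-23.9  94.9  75.2] F [-3.1 -0.3  1.2] t 17.7 yaw 0.098
```

```bash
python3 -m creep '{"rows":[{"fingers":0,"dx":-0.05,"dy":0,"dz":0,"wx":0,"wy":0,"wz":0}]}' >/dev/null; python3 h.py && python3 -m creep '{"rows":[{"fingers":0,"dx":-0.05,"dy":0,"dz":0,"wx":0,"wy":0,"wz":0}]}' >/dev/null; python3 h.py && python3 -m creep '{"rows":[{"fingers":0,"dx":0.2,"dy":0,"dz":0,"wx":0,"wy":0,"wz":0},{"fingers":0,"dx":0,"dy":-0.95,"dz":0,"wx":0,"wy":0,"wz":0},{"fingers":0,"dx":0,"dy":-0.95,"dz":0,"wx":0,"wy":0,"wz":0},{"fingers":0,"dx":0,"dy":-0.95,"dz":0,"wx":0,"wy":0,"wz":0},{"fingers":0,"dx":0,"dy":-0.95,"dz":0,"wx":0,"wy":0,"wz":0},{"fingers":0,"dx":0,"dy":-0.95,"dz":0,"wx":0,"wy":0,"wz":0},{"fingers":0,"dx":-0.06,"dy":0,"dz":0,"wx":0,"wy":0,"wz":0},{"fingers":0,"dx":0,"dy":0,"dz":0,"wx":0,"wy":0,"wz":0}]}' >/dev/null; python3 h.py && python3 -m creep '{"rows":[{"fingers":0,"dx":-0.05,"dy":0,"dz":0,"wx":0,"wy":0,"wz":0}]}' >/dev/null; python3 h.py && python3 -m creep '{"rows":[{"fingers":0,"dx":-0.05,"dy":0,"dz":0,"wx":0,"wy":0,"wz":0}]}' >/dev/null; python3 h.py && python3 -m creep '{"rows":[{"fingers":0,"dx":-0.05,"dy":0,"dz":0,"wx":0,"wy":0,"wz":0}]}' >/dev/null; python3 h.py && python3 -m creep '{"rows":[{"fingers":0,"dx":-0.05,"dy":0,"dz":0,"wx":0,"wy":0,"wz":0}]}' >/dev/null; python3 h.py
```

```text
case mm [-21.4  95.   75.2] F [-1.9 -0.2 -0.3] t 17.8 yaw 0.098
case mm [-19.1  95.   75.2] F [-0.2 -0.3 -0.3] t 17.9 yaw 0.098
case mm [-25.2 -94.6  75.2] F [-0.8 -0.2 -0.5] t 18.9 yaw 0.098
case mm [-23.3 -94.   75.2] F [-0.2  0.2 -0. ] t 19.1 yaw 0.099
case mm [-21.3 -94.1  75.2] F [-2.6  0.3 -0. ] t 19.2 yaw 0.099
case mm [-19.1 -94.4  75.2] F [-1.   0.6  0.8] t 19.3 yaw 0.099
case mm [-16.8 -94.8  75.2] F [-0.1  0.3 -0.7] t 19.4 yaw 0.099
```

```bash
python3 -m creep '{"rows":[{"fingers":0,"dx":-0.05,"dy":0,"dz":0,"wx":0,"wy":0,"wz":0}]}' >/dev/null; python3 h.py && python3 -m creep '{"rows":[{"fingers":0,"dx":0.22,"dy":0,"dz":0,"wx":0,"wy":0,"wz":0},{"fingers":0,"dx":0,"dy":0.95,"dz":0,"wx":0,"wy":0,"wz":0},{"fingers":0,"dx":0,"dy":0.95,"dz":0,"wx":0,"wy":0,"wz":0},{"fingers":0,"dx":0,"dy":0.95,"dz":0,"wx":0,"wy":0,"wz":0},{"fingers":0,"dx":0,"dy":0.95,"dz":0,"wx":0,"wy":0,"wz":0},{"fingers":0,"dx":0,"dy":0.95,"dz":0,"wx":0,"wy":0,"wz":0},{"fingers":0,"dx":-0.06,"dy":0,"dz":0,"wx":0,"wy":0,"wz":0},{"fingers":0,"dx":0,"dy":0,"dz":0,"wx":0,"wy":0,"wz":0}]}' >/dev/null; python3 h.py && python3 -m creep '{"rows":[{"fingers":0,"dx":-0.05,"dy":0,"dz":0,"wx":0,"wy":0,"wz":0}]}' >/dev/null; python3 h.py && python3 -m creep '{"rows":[{"fingers":0,"dx":-0.05,"dy":0,"dz":0,"wx":0,"wy":0,"wz":0}]}' >/dev/null; python3 h.py && python3 -m creep '{"rows":[{"fingers":0,"dx":-0.05,"dy":0,"dz":0,"wx":0,"wy":0,"wz":0}]}' >/dev/null; python3 h.py && python3 -m creep '{"rows":[{"fingers":0,"dx":-0.05,"dy":0,"dz":0,"wx":0,"wy":0,"wz":0}]}' >/dev/null; python3 h.py && python3 -m creep '{"rows":[{"fingers":0,"dx":-0.05,"dy":0,"dz":0,"wx":0,"wy":0,"wz":0}]}' >/dev/null; python3 h.py
```

```text
case mm [-14.8 -95.   75.2] F [-1.3  1.1  0.1] t 19.6 yaw 0.098
case mm [-21.3  94.6  75.4] F [ 0.4 -0.8  0.7] t 20.6 yaw 0.099
case mm [-19.6  94.   75.3] F [-0.4  1.2  0.1] t 20.7 yaw 0.097
case mm [-17.3  94.1  75.3] F [ 0.1 -0.5  0.1] t 20.8 yaw 0.097
case mm [-16.   94.3  75.1] F [-2.9 -0.3  2. ] t 20.9 yaw 0.097
case mm [-13.9  94.7  75.2] F [-2.7 -0.3  1.5] t 21.1 yaw 0.098
case mm [-11.4  94.9  75.2] F [-0.2  0.1 -0.2] t 21.2 yaw 0.098
```

```bash
python3 -m creep '{"rows":[{"fingers":0,"dx":-0.05,"dy":0,"dz":0,"wx":0,"wy":0,"wz":0}]}' >/dev/null; python3 h.py && python3 -m creep '{"rows":[{"fingers":0,"dx":0.22,"dy":0,"dz":0,"wx":0,"wy":0,"wz":0},{"fingers":0,"dx":0,"dy":-0.95,"dz":0,"wx":0,"wy":0,"wz":0},{"fingers":0,"dx":0,"dy":-0.95,"dz":0,"wx":0,"wy":0,"wz":0},{"fingers":0,"dx":0,"dy":-0.95,"dz":0,"wx":0,"wy":0,"wz":0},{"fingers":0,"dx":0,"dy":-0.95,"dz":0,"wx":0,"wy":0,"wz":0},{"fingers":0,"dx":0,"dy":-0.95,"dz":0,"wx":0,"wy":0,"wz":0},{"fingers":0,"dx":-0.06,"dy":0,"dz":0,"wx":0,"wy":0,"wz":0},{"fingers":0,"dx":0,"dy":0,"dz":0,"wx":0,"wy":0,"wz":0}]}' >/dev/null; python3 h.py && python3 -m creep '{"rows":[{"fingers":0,"dx":-0.05,"dy":0,"dz":0,"wx":0,"wy":0,"wz":0}]}' >/dev/null; python3 h.py && python3 -m creep '{"rows":[{"fingers":0,"dx":-0.05,"dy":0,"dz":0,"wx":0,"wy":0,"wz":0}]}' >/dev/null; python3 h.py && python3 -m creep '{"rows":[{"fingers":0,"dx":-0.05,"dy":0,"dz":0,"wx":0,"wy":0,"wz":0}]}' >/dev/null; python3 h.py && python3 -m creep '{"rows":[{"fingers":0,"dx":-0.05,"dy":0,"dz":0,"wx":0,"wy":0,"wz":0}]}' >/dev/null; python3 h.py && python3 -m creep '{"rows":[{"fingers":0,"dx":-0.05,"dy":0,"dz":0,"wx":0,"wy":0,"wz":0}]}' >/dev/null; python3 h.py
```

```text
case mm [-9.2 95.  75.2] F [-0.2  0.2 -0.7] t 21.3 yaw 0.098
case mm [-16.  -94.6  75.2] F [-0.7  1.4 -0.3] t 22.3 yaw 0.098
case mm [-14.1 -93.9  75.2] F [-0.1 -0.2 -0.3] t 22.4 yaw 0.099
case mm [-12.1 -94.1  75.2] F [-2.2  0.4  1.9] t 22.6 yaw 0.099
case mm [-10.2 -94.3  75.2] F [-2.9  1.1  1.3] t 22.7 yaw 0.099
case mm [ -7.9 -94.7  75.2] F [-1.3 -0.5  0.9] t 22.8 yaw 0.099
case mm [ -5.7 -95.   75.2] F [-1.9 -0.   0.3] t 22.9 yaw 0.098
```

```bash
python3 -m creep '{"rows":[{"fingers":0,"dx":0.2,"dy":0,"dz":0,"wx":0,"wy":0,"wz":0},{"fingers":0,"dx":0,"dy":0.95,"dz":0,"wx":0,"wy":0,"wz":0},{"fingers":0,"dx":0,"dy":0.95,"dz":0,"wx":0,"wy":0,"wz":0},{"fingers":0,"dx":0,"dy":0.95,"dz":0,"wx":0,"wy":0,"wz":0},{"fingers":0,"dx":0,"dy":0.95,"dz":0,"wx":0,"wy":0,"wz":0},{"fingers":0,"dx":0,"dy":0.95,"dz":0,"wx":0,"wy":0,"wz":0},{"fingers":0,"dx":-0.06,"dy":0,"dz":0,"wx":0,"wy":0,"wz":0},{"fingers":0,"dx":0,"dy":0,"dz":0,"wx":0,"wy":0,"wz":0}]}' >/dev/null; python3 h.py && python3 -m creep '{"rows":[{"fingers":0,"dx":-0.05,"dy":0,"dz":0,"wx":0,"wy":0,"wz":0}]}' >/dev/null; python3 h.py && python3 -m creep '{"rows":[{"fingers":0,"dx":-0.05,"dy":0,"dz":0,"wx":0,"wy":0,"wz":0}]}' >/dev/null; python3 h.py && python3 -m creep '{"rows":[{"fingers":0,"dx":-0.05,"dy":0,"dz":0,"wx":0,"wy":0,"wz":0}]}' >/dev/null; python3 h.py && python3 -m creep '{"rows":[{"fingers":0,"dx":-0.05,"dy":0,"dz":0,"wx":0,"wy":0,"wz":0}]}' >/dev/null; python3 h.py && python3 -m creep '{"rows":[{"fingers":0,"dx":-0.05,"dy":0,"dz":0,"wx":0,"wy":0,"wz":0}]}' >/dev/null; python3 h.py
```

```text
case mm [-11.3  94.5  75.4] F [-0.2  0.2  0.3] t 23.9 yaw 0.099
case mm [-9.5 94.  75.3] F [ 0.  -1.1 -0.8] t 24.1 yaw 0.097
case mm [-7.4 94.1 75.3] F [-1.8  1.1  1.6] t 24.2 yaw 0.097
case mm [-6.  94.4 75.2] F [-2.6 -1.   2.8] t 24.3 yaw 0.097
case mm [-3.8 94.7 75.2] F [-2.5 -0.3  0.9] t 24.4 yaw 0.098
case mm [-1.4 94.9 75.2] F [ 0.1 -0.1 -0.5] t 24.6 yaw 0.098
```

```bash
python3 -m creep '{"rows":[{"fingers":0,"dx":0.22,"dy":0,"dz":0,"wx":0,"wy":0,"wz":0},{"fingers":0,"dx":0,"dy":-0.95,"dz":0,"wx":0,"wy":0,"wz":0},{"fingers":0,"dx":0,"dy":-0.95,"dz":0,"wx":0,"wy":0,"wz":0},{"fingers":0,"dx":0,"dy":-0.95,"dz":0,"wx":0,"wy":0,"wz":0},{"fingers":0,"dx":0,"dy":-0.95,"dz":0,"wx":0,"wy":0,"wz":0},{"fingers":0,"dx":0,"dy":-0.95,"dz":0,"wx":0,"wy":0,"wz":0},{"fingers":0,"dx":-0.06,"dy":0,"dz":0,"wx":0,"wy":0,"wz":0},{"fingers":0,"dx":0,"dy":0,"dz":0,"wx":0,"wy":0,"wz":0}]}' >/dev/null; python3 h.py && python3 -m creep '{"rows":[{"fingers":0,"dx":-0.05,"dy":0,"dz":0,"wx":0,"wy":0,"wz":0}]}' >/dev/null; python3 h.py && python3 -m creep '{"rows":[{"fingers":0,"dx":-0.05,"dy":0,"dz":0,"wx":0,"wy":0,"wz":0}]}' >/dev/null; python3 h.py && python3 -m creep '{"rows":[{"fingers":0,"dx":-0.05,"dy":0,"dz":0,"wx":0,"wy":0,"wz":0}]}' >/dev/null; python3 h.py && python3 -m creep '{"rows":[{"fingers":0,"dx":-0.05,"dy":0,"dz":0,"wx":0,"wy":0,"wz":0}]}' >/dev/null; python3 h.py && python3 -m creep '{"rows":[{"fingers":0,"dx":-0.05,"dy":0,"dz":0,"wx":0,"wy":0,"wz":0}]}' >/dev/null; python3 h.py
```

```text
case mm [ -8.  -94.6  75.2] F [-0.1 -0.2  0.1] t 25.6 yaw 0.098
case mm [ -6.  -94.   75.2] F [0.6 0.2 1. ] t 25.7 yaw 0.099
case mm [ -3.8 -94.1  75.3] F [-1.8  0.5  1.7] t 25.8 yaw 0.099
case mm [ -2.2 -94.4  75.2] F [-2.1  0.3  1.7] t 25.9 yaw 0.099
case mm [ -0.  -94.7  75.2] F [-2.   0.4  1.9] t 26.1 yaw 0.099
case mm [  2.3 -94.9  75.2] F [-1.9  0.3  1.9] t 26.2 yaw 0.098
```

```bash
python3 -m creep '{"rows":[{"fingers":0,"dx":0.2,"dy":0,"dz":0,"wx":0,"wy":0,"wz":0},{"fingers":0,"dx":0,"dy":0.95,"dz":0,"wx":0,"wy":0,"wz":0},{"fingers":0,"dx":0,"dy":0.95,"dz":0,"wx":0,"wy":0,"wz":0},{"fingers":0,"dx":0,"dy":0.95,"dz":0,"wx":0,"wy":0,"wz":0},{"fingers":0,"dx":0,"dy":0.95,"dz":0,"wx":0,"wy":0,"wz":0},{"fingers":0,"dx":0,"dy":0.95,"dz":0,"wx":0,"wy":0,"wz":0},{"fingers":0,"dx":-0.06,"dy":0,"dz":0,"wx":0,"wy":0,"wz":0},{"fingers":0,"dx":0,"dy":0,"dz":0,"wx":0,"wy":0,"wz":0}]}' >/dev/null; python3 h.py && python3 -m creep '{"rows":[{"fingers":0,"dx":-0.05,"dy":0,"dz":0,"wx":0,"wy":0,"wz":0}]}' >/dev/null; python3 h.py && python3 -m creep '{"rows":[{"fingers":0,"dx":-0.05,"dy":0,"dz":0,"wx":0,"wy":0,"wz":0}]}' >/dev/null; python3 h.py && python3 -m creep '{"rows":[{"fingers":0,"dx":-0.05,"dy":0,"dz":0,"wx":0,"wy":0,"wz":0}]}' >/dev/null; python3 h.py && python3 -m creep '{"rows":[{"fingers":0,"dx":-0.05,"dy":0,"dz":0,"wx":0,"wy":0,"wz":0}]}' >/dev/null; python3 h.py && python3 -m creep '{"rows":[{"fingers":0,"dx":-0.05,"dy":0,"dz":0,"wx":0,"wy":0,"wz":0}]}' >/dev/null; python3 h.py
```

```text
case mm [-3.3 94.6 75.4] F [ 0.2 -0.1 -0.5] t 27.2 yaw 0.099
case mm [-1.5 94.  75.3] F [-0.1 -0.4  0.7] t 27.3 yaw 0.097
case mm [ 0.5 94.1 75.3] F [-1.9 -0.2  1.8] t 27.4 yaw 0.097
case mm [ 2.  94.3 75.2] F [-2.6 -0.3  2.4] t 27.6 yaw 0.097
case mm [ 4.3 94.7 75.2] F [-1.4  0.2  0.7] t 27.7 yaw 0.098
case mm [ 6.7 94.9 75.2] F [-0.8 -0.4 -0.8] t 27.8 yaw 0.098
```

```bash
python3 -m creep '{"rows":[{"fingers":0,"dx":0.22,"dy":0,"dz":0,"wx":0,"wy":0,"wz":0},{"fingers":0,"dx":0,"dy":-0.95,"dz":0,"wx":0,"wy":0,"wz":0},{"fingers":0,"dx":0,"dy":-0.95,"dz":0,"wx":0,"wy":0,"wz":0},{"fingers":0,"dx":0,"dy":-0.95,"dz":0,"wx":0,"wy":0,"wz":0},{"fingers":0,"dx":0,"dy":-0.95,"dz":0,"wx":0,"wy":0,"wz":0},{"fingers":0,"dx":0,"dy":-0.95,"dz":0,"wx":0,"wy":0,"wz":0},{"fingers":0,"dx":-0.06,"dy":0,"dz":0,"wx":0,"wy":0,"wz":0},{"fingers":0,"dx":0,"dy":0,"dz":0,"wx":0,"wy":0,"wz":0}]}' >/dev/null; python3 h.py && python3 -m creep '{"rows":[{"fingers":0,"dx":-0.05,"dy":0,"dz":0,"wx":0,"wy":0,"wz":0}]}' >/dev/null; python3 h.py && python3 -m creep '{"rows":[{"fingers":0,"dx":-0.05,"dy":0,"dz":0,"wx":0,"wy":0,"wz":0}]}' >/dev/null; python3 h.py && python3 -m creep '{"rows":[{"fingers":0,"dx":-0.05,"dy":0,"dz":0,"wx":0,"wy":0,"wz":0}]}' >/dev/null; python3 h.py && python3 -m creep '{"rows":[{"fingers":0,"dx":-0.05,"dy":0,"dz":0,"wx":0,"wy":0,"wz":0}]}' >/dev/null; python3 h.py && python3 -m creep '{"rows":[{"fingers":0,"dx":-0.05,"dy":0,"dz":0,"wx":0,"wy":0,"wz":0}]}' >/dev/null; python3 h.py
```

```text
case mm [  0.  -94.6  75.2] F [-0.2  0.6 -0.7] t 28.8 yaw 0.098
case mm [  2.  -93.9  75.2] F [-0.   0.6  0.7] t 28.9 yaw 0.099
case mm [  4.2 -94.1  75.3] F [-2.5  0.2  1.6] t 29.1 yaw 0.099
case mm [  5.8 -94.3  75.2] F [-2.3  0.9  2.6] t 29.2 yaw 0.099
case mm [  8.  -94.7  75.2] F [-1.3  0.1  1.3] t 29.3 yaw 0.099
case mm [ 10.3 -94.9  75.2] F [-2.6  1.2  1.4] t 29.4 yaw 0.098
```

```bash
python3 -m creep '{"rows":[{"fingers":0,"dx":0.2,"dy":0,"dz":0,"wx":0,"wy":0,"wz":0},{"fingers":0,"dx":0,"dy":0.95,"dz":0,"wx":0,"wy":0,"wz":0},{"fingers":0,"dx":0,"dy":0.95,"dz":0,"wx":0,"wy":0,"wz":0},{"fingers":0,"dx":0,"dy":0.95,"dz":0,"wx":0,"wy":0,"wz":0},{"fingers":0,"dx":0,"dy":0.95,"dz":0,"wx":0,"wy":0,"wz":0},{"fingers":0,"dx":0,"dy":0.95,"dz":0,"wx":0,"wy":0,"wz":0},{"fingers":0,"dx":-0.06,"dy":0,"dz":0,"wx":0,"wy":0,"wz":0},{"fingers":0,"dx":0,"dy":0,"dz":0,"wx":0,"wy":0,"wz":0}]}' >/dev/null; python3 h.py && python3 -m creep '{"rows":[{"fingers":0,"dx":-0.05,"dy":0,"dz":0,"wx":0,"wy":0,"wz":0}]}' >/dev/null; python3 h.py && python3 -m creep '{"rows":[{"fingers":0,"dx":-0.05,"dy":0,"dz":0,"wx":0,"wy":0,"wz":0}]}' >/dev/null; python3 h.py && python3 -m creep '{"rows":[{"fingers":0,"dx":-0.05,"dy":0,"dz":0,"wx":0,"wy":0,"wz":0}]}' >/dev/null; python3 h.py && python3 -m creep '{"rows":[{"fingers":0,"dx":-0.05,"dy":0,"dz":0,"wx":0,"wy":0,"wz":0}]}' >/dev/null; python3 h.py && python3 -m creep '{"rows":[{"fingers":0,"dx":-0.05,"dy":0,"dz":0,"wx":0,"wy":0,"wz":0}]}' >/dev/null; python3 h.py
```

```text
case mm [ 4.7 94.6 75.4] F [ 0.  -0.6 -0. ] t 30.4 yaw 0.099
case mm [ 6.5 94.  75.3] F [ 1.  -1.5 -0.7] t 30.6 yaw 0.097
case mm [ 8.5 94.1 75.3] F [-2.  -0.2  1.8] t 30.7 yaw 0.097
case mm [10.  94.4 75.2] F [-3.3  0.1  1.4] t 30.8 yaw 0.097
case mm [12.2 94.7 75.2] F [-2.6 -0.8  0.6] t 30.9 yaw 0.098
case mm [14.7 94.9 75.2] F [-1.7  0.4 -0.4] t 31.1 yaw 0.098
```

```bash
python3 -m creep '{"rows":[{"fingers":0,"dx":0.2,"dy":0,"dz":0,"wx":0,"wy":0,"wz":0},{"fingers":0,"dx":0,"dy":-0.95,"dz":0,"wx":0,"wy":0,"wz":0},{"fingers":0,"dx":0,"dy":-0.95,"dz":0,"wx":0,"wy":0,"wz":0},{"fingers":0,"dx":0,"dy":-0.95,"dz":0,"wx":0,"wy":0,"wz":0},{"fingers":0,"dx":0,"dy":-0.95,"dz":0,"wx":0,"wy":0,"wz":0},{"fingers":0,"dx":0,"dy":-0.95,"dz":0,"wx":0,"wy":0,"wz":0},{"fingers":0,"dx":-0.06,"dy":0,"dz":0,"wx":0,"wy":0,"wz":0},{"fingers":0,"dx":0,"dy":0,"dz":0,"wx":0,"wy":0,"wz":0}]}' >/dev/null; python3 h.py && python3 -m creep '{"rows":[{"fingers":0,"dx":-0.05,"dy":0,"dz":0,"wx":0,"wy":0,"wz":0}]}' >/dev/null; python3 h.py && python3 -m creep '{"rows":[{"fingers":0,"dx":-0.05,"dy":0,"dz":0,"wx":0,"wy":0,"wz":0}]}' >/dev/null; python3 h.py && python3 -m creep '{"rows":[{"fingers":0,"dx":-0.04,"dy":0,"dz":0,"wx":0,"wy":0,"wz":0}]}' >/dev/null; python3 h.py && python3 -m creep '{"rows":[{"fingers":0,"dx":-0.04,"dy":0,"dz":0,"wx":0,"wy":0,"wz":0}]}' >/dev/null; python3 h.py
```

```text
case mm [  8.9 -94.6  75.2] F [ 0.  -0.5 -0. ] t 32.0 yaw 0.098
case mm [ 10.8 -93.9  75.2] F [ 0.2  0.3 -0.9] t 32.2 yaw 0.099
case mm [ 12.8 -94.   75.2] F [-2.9 -0.   1.7] t 32.3 yaw 0.099
case mm [ 14.3 -94.3  75.2] F [-2.8  1.   2.1] t 32.4 yaw 0.099
case mm [ 16.1 -94.7  75.2] F [-2.   0.4  0.8] t 32.5 yaw 0.099
```

```bash
python3 -m creep '{"rows":[{"fingers":0,"dx":-0.04,"dy":0,"dz":0,"wx":0,"wy":0,"wz":0}]}' >/dev/null; python3 h.py && python3 -m creep '{"rows":[{"fingers":0,"dx":0.2,"dy":0,"dz":0,"wx":0,"wy":0,"wz":0},{"fingers":0,"dx":0,"dy":0.95,"dz":0,"wx":0,"wy":0,"wz":0},{"fingers":0,"dx":0,"dy":0.95,"dz":0,"wx":0,"wy":0,"wz":0},{"fingers":0,"dx":0,"dy":0.95,"dz":0,"wx":0,"wy":0,"wz":0},{"fingers":0,"dx":0,"dy":0.95,"dz":0,"wx":0,"wy":0,"wz":0},{"fingers":0,"dx":0,"dy":0.95,"dz":0,"wx":0,"wy":0,"wz":0},{"fingers":0,"dx":-0.08,"dy":0,"dz":0,"wx":0,"wy":0,"wz":0},{"fingers":0,"dx":0,"dy":0,"dz":0,"wx":0,"wy":0,"wz":0}]}' >/dev/null; python3 h.py && python3 -m creep '{"rows":[{"fingers":0,"dx":-0.05,"dy":0,"dz":0,"wx":0,"wy":0,"wz":0}]}' >/dev/null; python3 h.py && python3 -m creep '{"rows":[{"fingers":0,"dx":-0.05,"dy":0,"dz":0,"wx":0,"wy":0,"wz":0}]}' >/dev/null; python3 h.py && python3 -m creep '{"rows":[{"fingers":0,"dx":-0.03,"dy":0,"dz":0,"wx":0,"wy":0,"wz":0}]}' >/dev/null; python3 h.py && python3 -m creep '{"rows":[{"fingers":0,"dx":-0.03,"dy":0,"dz":0,"wx":0,"wy":0,"wz":0}]}' >/dev/null; python3 h.py && python3 -m creep '{"rows":[{"fingers":0,"dx":-0.02,"dy":0,"dz":0,"wx":0,"wy":0,"wz":0}]}' >/dev/null; python3 h.py && python3 -m creep '{"rows":[{"fingers":0,"dx":-0.02,"dy":0,"dz":0,"wx":0,"wy":0,"wz":0}]}' >/dev/null; python3 h.py
```

```text
case mm [ 17.9 -95.   75.2] F [-3.6  1.   0.4] t 32.7 yaw 0.098
case mm [13.2 94.5 75.4] F [ 1.4 -0.6 -0.6] t 33.7 yaw 0.099
case mm [14.8 94.  75.3] F [0.3 0.6 0.8] t 33.8 yaw 0.097
case mm [16.7 94.1 75.2] F [-3.3 -0.9  2.3] t 33.9 yaw 0.097
case mm [17.7 94.3 75.2] F [-2.7 -1.8  1.4] t 34.0 yaw 0.097
case mm [19.1 94.7 75.2] F [-1.7  0.8  0.4] t 34.2 yaw 0.098
case mm [20.2 94.9 75.2] F [-1.9  0.  -0. ] t 34.3 yaw 0.098
case mm [20.7 95.  75.1] F [-3.4 -1.   2.1] t 34.4 yaw 0.098
```

```bash
python3 -m creep '{"rows":[{"fingers":0,"dx":-0.02,"dy":0,"dz":0,"wx":0,"wy":0,"wz":0}]}' >/dev/null; python3 h.py && python3 -m creep '{"rows":[{"fingers":0,"dx":-0.02,"dy":0,"dz":0,"wx":0,"wy":0,"wz":0}]}' >/dev/null; python3 h.py && python3 -m creep '{"rows":[{"fingers":0,"dx":-0.02,"dy":0,"dz":0,"wx":0,"wy":0,"wz":0}]}' >/dev/null; python3 h.py
```

```text
case mm [20.8 95.  75.1] F [-7.8 -1.3  4.5] t 34.5 yaw 0.098
case mm [20.8 95.  75.1] F [-7.8 -1.3  4.5] t 34.5 yaw 0.098
case mm [20.8 95.  75.1] F [-7.8 -1.3  4.5] t 34.5 yaw 0.098
```

```bash
python3 -m creep '{"rows":[{"fingers":0,"dx":0.2,"dy":0,"dz":0,"wx":0,"wy":0,"wz":0},{"fingers":0,"dx":0,"dy":-0.95,"dz":0,"wx":0,"wy":0,"wz":0},{"fingers":0,"dx":0,"dy":-0.95,"dz":0,"wx":0,"wy":0,"wz":0},{"fingers":0,"dx":0,"dy":-0.95,"dz":0,"wx":0,"wy":0,"wz":0},{"fingers":0,"dx":0,"dy":-0.95,"dz":0,"wx":0,"wy":0,"wz":0},{"fingers":0,"dx":0,"dy":-0.95,"dz":0,"wx":0,"wy":0,"wz":0},{"fingers":0,"dx":-0.06,"dy":0,"dz":0,"wx":0,"wy":0,"wz":0},{"fingers":0,"dx":0,"dy":0,"dz":0,"wx":0,"wy":0,"wz":0}]}' >/dev/null; python3 h.py && python3 -m creep '{"rows":[{"fingers":0,"dx":-0.04,"dy":0,"dz":0,"wx":0,"wy":0,"wz":0}]}' >/dev/null; python3 h.py && python3 -m creep '{"rows":[{"fingers":0,"dx":-0.03,"dy":0,"dz":0,"wx":0,"wy":0,"wz":0}]}' >/dev/null; python3 h.py && python3 -m creep '{"rows":[{"fingers":0,"dx":-0.02,"dy":0,"dz":0,"wx":0,"wy":0,"wz":0}]}' >/dev/null; python3 h.py && python3 -m creep '{"rows":[{"fingers":0,"dx":-0.02,"dy":0,"dz":0,"wx":0,"wy":0,"wz":0}]}' >/dev/null; python3 h.py && python3 -m creep '{"rows":[{"fingers":0,"dx":-0.02,"dy":0,"dz":0,"wx":0,"wy":0,"wz":0}]}' >/dev/null; python3 h.py && python3 -m creep '{"rows":[{"fingers":0,"dx":-0.02,"dy":0,"dz":0,"wx":0,"wy":0,"wz":0}]}' >/dev/null; python3 h.py && python3 -m creep '{"rows":[{"fingers":0,"dx":-0.02,"dy":0,"dz":0,"wx":0,"wy":0,"wz":0}]}' >/dev/null; python3 h.py
```

```text
case mm [ 16.3 -94.7  75.3] F [-0.5  0.8  0.1] t 35.5 yaw 0.098
case mm [ 17.7 -93.9  75.2] F [ 0.7 -0.4 -0.9] t 35.7 yaw 0.099
case mm [ 19.  -94.1  75.3] F [-1.5  0.8  2. ] t 35.8 yaw 0.099
case mm [ 19.4 -94.3  75.2] F [-2.8  1.8  1.5] t 35.9 yaw 0.099
case mm [ 20.4 -94.6  75.2] F [-1.8  0.8  0.8] t 36.0 yaw 0.099
case mm [ 21.  -94.8  75.2] F [-4.6  1.   3.4] t 36.2 yaw 0.098
case mm [ 21.  -94.8  75.1] F [-8.4  1.2  5.8] t 36.3 yaw 0.098
case mm [ 21.  -94.8  75.1] F [-8.4  1.2  5.8] t 36.3 yaw 0.098
```

```bash
python3 -m creep '{"rows":[{"fingers":0,"dx":0.2,"dy":0,"dz":0,"wx":0,"wy":0,"wz":0},{"fingers":0,"dx":0,"dy":0.95,"dz":0,"wx":0,"wy":0,"wz":0},{"fingers":0,"dx":0,"dy":0.95,"dz":0,"wx":0,"wy":0,"wz":0},{"fingers":0,"dx":0,"dy":0.95,"dz":0,"wx":0,"wy":0,"wz":0},{"fingers":0,"dx":0,"dy":0.95,"dz":0,"wx":0,"wy":0,"wz":0},{"fingers":0,"dx":0,"dy":0.95,"dz":0,"wx":0,"wy":0,"wz":0},{"fingers":0,"dx":-0.08,"dy":0,"dz":0,"wx":0,"wy":0,"wz":0},{"fingers":0,"dx":0,"dy":0,"dz":0,"wx":0,"wy":0,"wz":0}]}' >/dev/null; python3 h.py && python3 -m creep '{"rows":[{"fingers":0,"dx":-0.04,"dy":0,"dz":0,"wx":0,"wy":0,"wz":0}]}' >/dev/null; python3 h.py && python3 -m creep '{"rows":[{"fingers":0,"dx":-0.03,"dy":0,"dz":0,"wx":0,"wy":0,"wz":0}]}' >/dev/null; python3 h.py && python3 -m creep '{"rows":[{"fingers":0,"dx":-0.02,"dy":0,"dz":0,"wx":0,"wy":0,"wz":0}]}' >/dev/null; python3 h.py && python3 -m creep '{"rows":[{"fingers":0,"dx":-0.02,"dy":0,"dz":0,"wx":0,"wy":0,"wz":0}]}' >/dev/null; python3 h.py && python3 -m creep '{"rows":[{"fingers":0,"dx":-0.02,"dy":0,"dz":0,"wx":0,"wy":0,"wz":0}]}' >/dev/null; python3 h.py && python3 -m creep '{"rows":[{"fingers":0,"dx":-0.02,"dy":0,"dz":0,"wx":0,"wy":0,"wz":0}]}' >/dev/null; python3 h.py
```

```text
case mm [17.9 94.6 75.4] F [-0.6  0.   0.7] t 37.3 yaw 0.099
case mm [19.  93.9 75.3] F [ 0.8 -0.3 -0.2] t 37.4 yaw 0.097
case mm [20.3 94.1 75.3] F [-0.3  0.5 -0.4] t 37.5 yaw 0.097
case mm [21.  94.4 75.2] F [-1.2 -0.4  0.3] t 37.7 yaw 0.097
case mm [21.  94.5 75.1] F [-4.1 -2.   3.3] t 37.8 yaw 0.098
case mm [21.1 94.6 75. ] F [-6.8 -2.6  5.3] t 37.9 yaw 0.098
case mm [21.1 94.7 74.9] F [-9.6 -2.4  7.8] t 38.0 yaw 0.098
```

Both knobs meet a firm stop at 21 mm, which matches the expected 20.5. I'll back off, lift clear and check.

```bash
python3 -m creep '{"rows":[{"fingers":0,"dx":0.25,"dy":0,"dz":0,"wx":0,"wy":0,"wz":0},{"fingers":0,"dx":0.25,"dy":-0.3,"dz":-0.4,"wx":0,"wy":0,"wz":0},{"fingers":0,"dx":0.6,"dy":-0.8,"dz":-0.8,"wx":0,"wy":0,"wz":0},{"fingers":0,"dx":0.8,"dy":-0.8,"dz":-0.8,"wx":0,"wy":0,"wz":0},{"fingers":0,"dx":0.8,"dy":-0.5,"dz":-0.8,"wx":0,"wy":0,"wz":0},{"fingers":0,"dx":0,"dy":0,"dz":0,"wx":0,"wy":0,"wz":0},{"fingers":0,"dx":0,"dy":0,"dz":0,"wx":0,"wy":0,"wz":0}]}'; python3 - <<'E'
from h import *
s=robot.sense()
for n in ("wrist","side"):
    im,d=robot.snapshot(n); C=cloud(n,d,s); L=np.stack([(C[...,:2]-cc)@ex,(C[...,:2]-cc)@ey,C[...,2]],-1)
    for sg in (1,-1):
        m=(d>0)&(C[...,2]>.086)&(C[...,2]<.105)&(L[...,0]>.0)&(L[...,0]<.085)&(abs(L[...,1]-sg*.095)<.025)
        print(n,sg,m.sum(),L[m].min(0).round(4),L[m].max(0).round(4))
    if n=="wrist": cv2.imwrite("pics/w9.png",im)
E
```

```text
time_s: 38.92
tcp_pos: [0.4678, -0.0468, 0.1879]
eef_rot: [-0.049, 0.999, -0.0, 0.001]
wrist_force: [0.1, 0.1, 0.7]
gripper_width: 0.0004
finger_force: 0.0
wrist 1 41 [0.0448 0.0844 0.0882] [0.0522 0.096  0.0945]
wrist -1 49 [ 0.0437 -0.0962  0.0891] [ 0.0531 -0.0844  0.0943]
side 1 44 [0.0317 0.0846 0.0861] [0.0524 0.1023 0.0958]
side -1 60 [ 0.0304 -0.1062  0.0867] [ 0.0496 -0.0874  0.0957]
```

View pics/w9.png

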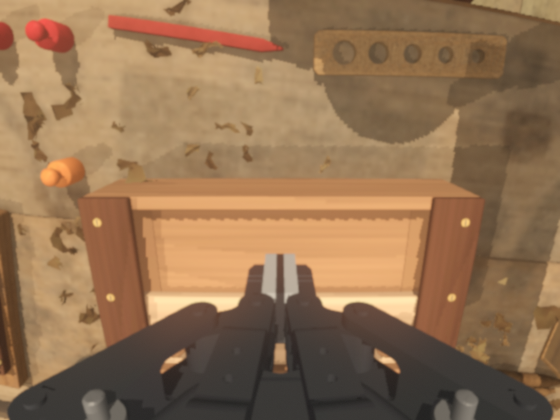

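The shutter's near edge runs straight and level at row 293 (columns 148–415). Both knobs measure home, with centres at about 42 mm, and the arm is clear, so I'm handing in.

```bash
python3 -c "
from bench import robot
print(robot.finish_job())"
```

```text
the job is handed in; nothing more can be done
None
```

The brass weight is in the compartment and the shutter is closed over it, with both knobs pushed to a firm stop (centres about 42 mm against 42.5 mm). The highest push I read was about 10 N. I handed the job in just after 39 s, and the hand-in did not report a verdict.

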